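# Level the sagging ski shelf and hold the spirit level down on it

### The arm

A 6-joint arm with a two-finger parallel gripper is mounted at the origin on the work surface. World frame = base frame: x ahead of the robot, y to its left, z up, the work surface at z = 0. Lengths are in m, angles in rad, forces in N, time in s.
With the tool pointing down it reaches from about 0.35 to 0.775 m from the base axis. Payload 7.3 kg.
Tool frame: the origin (TCP) lies at the very end of the fingers, on their centre line; the grasp point (between the pads) lies 19 mm behind it; z points along the fingers, x is the direction in which the jaws open and shut, and the axes are right-handed (so a half turn about z gives the same grasp; the last joint's range is limited). The gripper opens to 92 mm and grips with 3 to 60 N. Pads are 19 mm wide; open, the fingers measure 130 mm over their backs; the gripper's body (75 mm by 190 mm) begins 47 mm behind the grasp point.
Start: joints at [-1.433, 0.342, 1.524, -0, 1.275, -0.146], TCP at [0.147, -0.504, 0.191] pointing down, gripper open.
Joint ranges: [-2.53, 2.53], [-0.77, 2.02], [0.04, 2.7], [-1, 4.14], [0.28, 2.66], [-3.11, 3.11]. Speed limits (rad/s): [2.57, 2.57, 3.14, 3.14, 3.14, 3.14].

### API

Orientations are given as [roll, pitch, yaw] about the fixed x, y, z axes, in that order (R = Rz(yaw) Ry(pitch) Rx(roll)).
In Python, from cell import * gives the robot as it stands. The module is installed in compiled form; this text tells all that it offers.
- The arm moves only by the tool servo_tool, never from a script. Its argument "steps" is a list of rows, each a list of 4 numbers: the shift along the tool's x, y, z in mm, then the turn about the tool's z in degrees. In form: [[x, y, z, spin], ...]. A call has 1 to 10 rows; each row is the pose to reach, as a shift and turn from the pose commanded when the call began, along the tool's axes at that moment; what a row does not reach only later rows make up. A row lasts 1/8 s, in which the tool goes at most 62.5 mm and 10.7 degrees, less where a joint would pass 70% of its speed; a pose out of reach is approached as far as the arm can. A call with a gripper value outside its range is refused whole. "grip" is the finger opening in mm, from 0 to 91.8, set as the call begins (left out, the last holds). The fingers move at their own pace and stop on an object; "squeeze" is the grip in N (left out, the last holds). Time passes only in rows, so rows that repeat a pose let the fingers close. It gives the time, the measured TCP pose, the force and the opening at its end, in the units of the state.
- get_state(): the state, without advancing time (a new reading comes with each control period).
- get_image(name): name is "scene" or "top"; returns (picture, depth): 480x640x3 uint8, red, green, blue; 480x640 float32, m along the optical axis (not along the pixel's ray), 0 where there is no reading.
- camera_params(name): a dict with "intrinsics" (3x3 intrinsics, pixels), "world_from_camera" (4x4, takes a point from camera to world coordinates). Camera axes: x right, y up, looking along -z (the intrinsics and any distortion apply to the point x, -y, -z); pixel columns grow to the right and rows downward; lengths in m; the calibration is good to about 2 mm. A picture is of the moment at which its call begins. camera_params takes no time and is no camera call.
- close_job(): hands the job in, once; it reports no verdict.
The state is a dict: "time_s": time; "joint_pos": joint angles; "dq": joint speeds; "joint_efforts": joint torques, N m; "tcp_pos": TCP position; "ee_rot": TCP orientation; "force": force on the tool from outside, world axes, zero at the start; "wrist_torque": the same for the moment, N m; "width": finger opening in m.
Only numpy, scipy, OpenCV 4.12 (cv2) and the standard library are available. Lean on these libraries where they do the work, as an engineer would, in place of code of your own. Each camera call takes 0.05 s, during which the arm holds its last target. There are 200 camera calls.

### The job

The top plank of the low shelf has sagged at the end with the levelling foot. Gently press the spirit level down until it is seated on the plank and see where its bubble stands, then let it up, turn the winged knob of the levelling foot to bring the bubble between the two lines, and press the level down again. Finish while holding it so, fingers still pressing the level down on the plank with the bubble between the lines, and do not disturb the other things.

Things in the scene. Friction and masses are not known exactly. Their poses are not given: they have to be found in the camera images.
- foot_grip (a point): Winged black knob of the levelling foot, on the top plank near its end away from the upright (-y), 190 mm from the shelf's middle. An upright bar 46 mm long, 14 mm wide, 11 to 40 mm above the plank, on a disc 42 mm across. This point is on the turning axis, 28 mm above the plank: grip the bar's long faces here from above. x axis along the bar, z up; the bar lies across the plank at joint 0.
- foot (a joint): Turn of the knob, rad, growing clockwise seen from above; stops at -2.6 and 2.6; stays where left. Clockwise raises this end of the plank (1.9 mm per rad) and shifts the bubble towards the knob, 20 mm per rad. The value for a level plank varies (-0.15 to 0.15); at the start it is -1.4 to -0.55 and the bubble stands 8 to 31 mm off on the side away from the knob.
- level (a joint): Height of the spirit level above its seat, m: 0 = seated on the plank, 0.003 = raised by its springs, as it stands whenever it is not pressed. Single readings are noisy by some mm.
- level_pad (a point): Middle of the rubber pad (26 x 30 mm) on top of the spirit level's end away from the knob: press down here. The level, an aluminium bar 195 x 30 x 28 mm, stands along the middle of the top plank on sprung rubber feet and cannot shift or tip; about 5 N on the pad pushes it the 3 mm down to its hard seat. The pad is 286 mm from the knob's axis.
- vial (a point): Middle of the level's clear yellow-green vial (94 mm long, 16 mm thick, in a gap in the level's top), 93 mm from the pad towards the knob; the point's y axis runs along the vial and points from the knob towards the pad. Two black rings round the vial 17 mm either side of this point are the lines.
- bubble_mid (a point): Middle of the bubble, pale, 24 mm long, 14 mm wide, in the vial; it moves along the vial's y axis towards the higher end and follows the knob at once. It fills the top of the vial when the level is pressed and lies 3 mm deeper when not; its place along the vial is the same. Centred: at the same place as vial along the vial, within 5 mm.
- shelf: Low spruce shelf fixed to the table; origin on the table under its middle, y axis along the planks towards the upright (135 mm tall, top 167 mm above the table, with a metal spring clip on its outer face), x across, away from the robot. Lower plank 270 x 500 mm, top 32 mm up; top plank 120 x 445 mm, top surface about 100 mm up, hinged at the upright.
- headlamp: White plastic headlamp, about 50 x 38 x 36 mm, loose on the top plank between level and upright. Leave alone. Origin: middle of its underside.
- scraper: Red plastic wax scraper, 105 x 56 x 5 mm, loose on the lower plank's front. Leave alone.
- pole_grip: Aluminium ski-pole grip, 128 mm long, 36 mm thick, loose on the lower plank's front. Leave alone.
- wax_tin: Round steel tin, 60 mm across, 38 mm high, loose on the lower plank behind the top plank. Leave alone.
- shoe_tree: Wooden shoe tree, 260 mm long, 60 mm wide, about 57 mm high, loose on the table to the right. Leave alone.
- lantern: Glass lantern with steel frame, 104 mm across, 190 mm tall, loose on the table to the left. Leave alone.

How it is judged:
By the outcome, as a careful person would: the job done as asked, in the order asked, and still so for the second after the job is handed in, while the arm keeps its last pose, push and grip.
It also fails if it takes over 58 s, if anything falls off the work surface, if the arm or the gripper's body presses on something with over 40 N, if the wrist force passes 120 N, or if a joint passes its speed limit or range.

## Working session

There is one attempt and no reset: what is moved stays moved. The work goes in short steps, Python scripts to look and compute and a tool call to move; the robot and the scene stay as the last step left them, time stands still between calls to the robot, and variables do not carry over. Pictures are saved under pics/ and viewed, about 8 in all and at most 12, crops included, and the job is handed in when it is done.

Besides the shell and the picture viewer there is one more tool, called after "Request:" in YAML: its name, and indented under it one key for each argument. servo_tool: Moves the arm, as the interface text tells. Its arguments: {"type":"object","properties":{"steps":{"type":"array","items":{"type":"array","items":{"type":"number"}}},"grip":{"type":"number"},"squeeze":{"type":"number"}},"required":["steps"]}

```bash
mkdir -p pics; cat > h.py <<'E'
from cell import *
import numpy as np, cv2
def grab(n):
    p,d=get_image(n); np.savez(''+n+'.npz',p=p,d=d); return p,d
def w(n,u,v,d):
    c=camera_params(n);K=c["intrinsics"];T=c["world_from_camera"]
    K=np.array(K);T=np.array(T)
    q=np.array([(u-K[0,2])/K[0,0]*d,-(v-K[1,2])/K[1,1]*d,-d,1]);return (T@q)[:3]
def wz(n,u,v,z):
    a=w(n,u,v,0.);b=w(n,u,v,1.);return a+(b-a)*(z-a[2])/(b[2]-a[2])
E
python3 - <<'E'
from h import *
for n in("scene","top"):
    p,d=grab(n);cv2.imwrite(f'pics/{n}0.png',p[:,:,::-1]);c=camera_params(n);print(c)
s=get_state();print(s)
E
```

```text
{'intrinsics': array([[548.68574109,   0.        , 323.03796941],
       [  0.        , 548.68574109, 233.76877943],
       [  0.        ,   0.        ,   1.        ]]), 'world_from_camera': array([[ 0.80414809, -0.41051972,  0.42990628,  1.18115274],
       [ 0.5941341 ,  0.57785757, -0.55954026, -0.82508228],
       [-0.01872228,  0.70537521,  0.70858682,  1.14820397],
       [ 0.        ,  0.        ,  0.        ,  1.        ]])}
{'intrinsics': array([[572.93369738,   0.        , 314.2718491 ],
       [  0.        , 572.93369738, 234.35242498],
       [  0.        ,   0.        ,   1.        ]]), 'world_from_camera': array([[ 0.02220889,  0.98199624, -0.18759039,  0.29457985],
       [-0.99953653,  0.02571735,  0.01628943,  0.01701293],
       [ 0.02082049,  0.18714167,  0.98211227,  1.5089707 ],
       [ 0.        ,  0.        ,  0.        ,  1.        ]])}
{'time_s': 0.1, 'joint_pos': array([-1.43298602e+00,  3.42625082e-01,  1.52491957e+00, -1.71338662e-05,
        1.27540441e+00, -1.45980503e-01]), 'dq': array([-0.0009757 , -0.00034224, -0.0024798 ,  0.00020278, -0.00063939,
        0.00075759]), 'joint_efforts': array([ 1.76404235e-03, -4.32003880e+01, -2.44693816e+01,  7.19001051e-02,
        5.26130840e-02, -4.41042198e-05]), 'tcp_pos': array([ 0.14696659, -0.50357976,  0.19042968]), 'ee_rot': array([-3.14141156e+00,  1.34436746e-03, -1.28700039e+00]), 'force': array([-0.21729697,  0.41121267, -0.85312047]), 'wrist_torque': array([ 0.02571159, -0.03617276, -0.04513896]), 'width': 0.09208626825334734}
```

View pics/scene0.png

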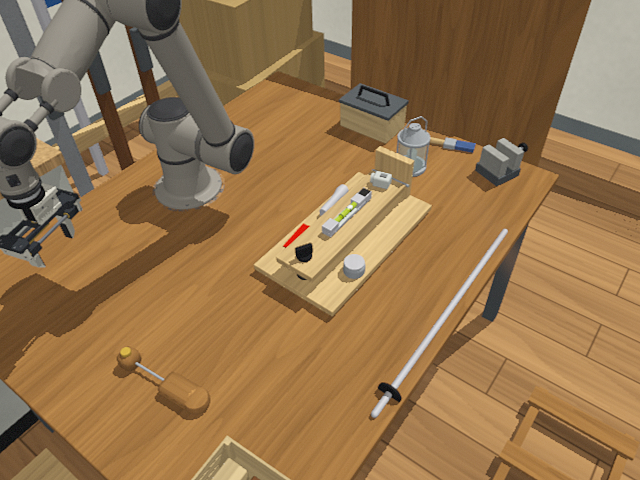

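View pics/top0.png

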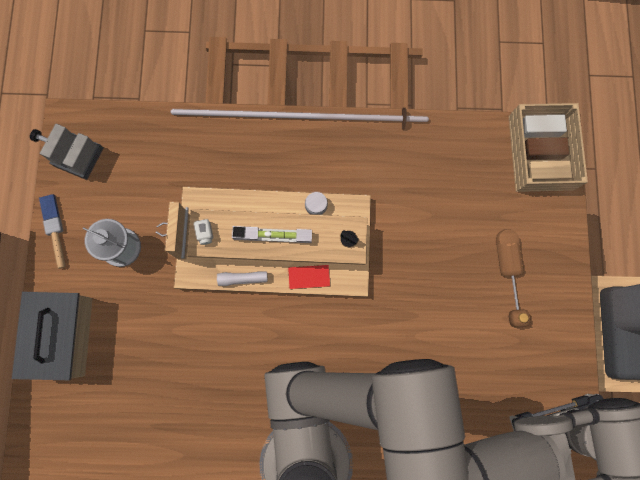

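The scene and top views show the shelf; in the top view the knob is at about (348,239), the black pad at (240,233) and the vial at about (278,235). Next I'll enlarge that area.

```bash
python3 - <<'E'
from h import *
p=np.load('top.npz')['p'];d=np.load('top.npz')['d']
a=cv2.resize(p[205:265,220:380],None,fx=5,fy=5,interpolation=cv2.INTER_CUBIC)
q=np.load('scene.npz')['p']
b=cv2.resize(q[180:270,285:385],None,fx=3,fy=3,interpolation=cv2.INTER_CUBIC)
im=np.zeros((570,800,3),np.uint8);im[:300]=a;im[300:570,:300]=b
cv2.imwrite('pics/c0.png',im[:,:,::-1])
for u,v in((348,238),(240,233),(278,235),(325,225),(360,252),(210,250)):
    print(u,v,w('top',u,v,d[v,u]))
E
```

```text
348 238 [ 0.55014601 -0.08834323  0.13480433]
240 233 [0.55659114 0.17579971 0.12995775]
278 235 [0.5540166 0.0828429 0.1301046]
325 225 [ 0.58969177 -0.03301111  0.09345426]
360 252 [ 0.5213101  -0.12100502  0.10367147]
210 250 [0.51782064 0.25192131 0.09739612]
```

View pics/c0.png

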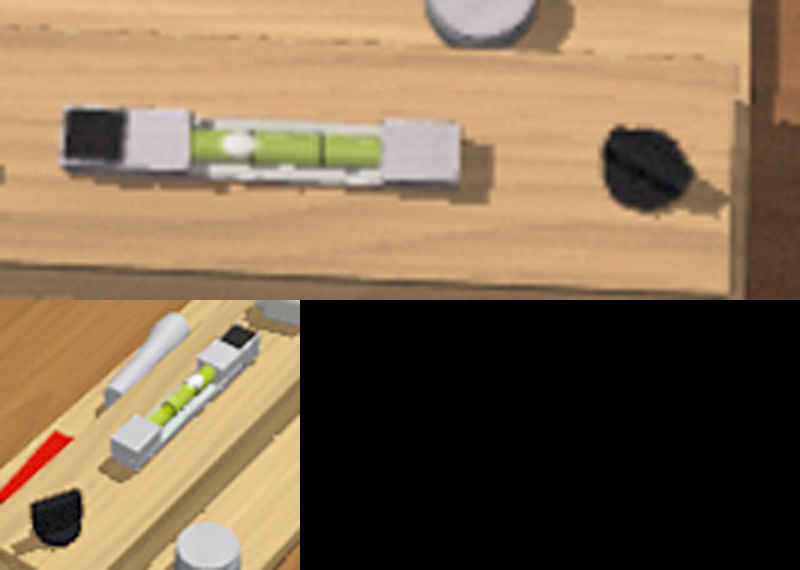

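The crop shows the bubble at about (237,145). The visible vial runs from 190 to 383, centre about 286, with one ring at 321 and the other at about 251. The bubble is therefore about 24 mm off, away from the knob, and the knob bar slopes about 22° below horizontal to the right, which agrees with a joint angle of about -1.2.

```bash
cat >> h.py <<'E'
def move(tgt,yaw):
    s=get_state();t=s["ee_rot"][2];d=np.array(tgt)-s["tcp_pos"];c,n=np.cos(t),np.sin(t)
    print('yaw',round(t,3),'tool shift mm',np.round(1000*np.array([c*d[0]+n*d[1],n*d[0]-c*d[1],-d[2]]),1),'spin',round(np.degrees(t-yaw),1))
E
python3 - <<'E'
from h import *
z=np.load('top.npz');p,d=z['p'],z['d']
f=lambda u,v:((u+.5)/5-.5+220,(v+.5)/5-.5+205)
pad=wz('top',*f(95,136),.132);kn=wz('top',*f(650,168),.135);vi=wz('top',*f(286,147),.13);bu=wz('top',*f(237,145),.13)
e1=wz('top',*f(63,138),.13);e2=wz('top',*f(460,153),.13)
print(pad,kn,vi,bu,np.linalg.norm((pad-kn)[:2]),'yaws',[np.degrees(np.arctan2(-(a-b)[0],(a-b)[1])) for a,b in((pad,kn),(e1,e2))], np.linalg.norm(bu-vi))
u,v=np.meshgrid(range(343,356),range(230,248))
P=np.array([w('top',a,b,d[b,a]) for a,b in zip(u.ravel(),v.ravel()) if d[b,a]>0]);
K=P[P[:,2]>.127];print(len(K),K.mean(0),K[:,2].max());c=np.linalg.svd((K-K.mean(0))[:,:2])[2][0];print('bar ang',np.degrees(np.arctan2(c[1],c[0])))
u,v=np.meshgrid(range(236,242),range(229,236));print('padz',np.median([w('top',a,b,d[b,a])[2] for a,b in zip(u.ravel(),v.ravel())]))
move([pad[0],pad[1],.25],0)
E
```

```text
[0.55909594 0.17911263 0.132     ] [ 0.54971494 -0.09224521  0.135     ] [0.55644925 0.08586554 0.13      ] [0.55681782 0.10984469 0.13      ] 0.2715199511301953 yaws [np.float64(-1.9799615446442023), np.float64(-0.7036997208564869)] 0.023981987403406676
93 [ 0.55379698 -0.09038272  0.13829909] 0.1467409669117461
bar ang -125.83914934601648
padz 0.13173696690337167
yaw -1.287 tool shift mm [-540.  -586.8  -59.6] spin -73.7
```

```bash
python3 - <<'E'
from h import *
for n,(u0,u1,v0,v1) in(('scene',(280,400,165,265)),('top',(225,375,215,260))):
    z=np.load(n+'.npz');p,d=z['p'].astype(int),z['d']
    A=[]
    for v in range(v0,v1):
        for u in range(u0,u1):
            if d[v,u]>0 and p[v,u].max()<70:
                A.append((u,v,*w(n,u,v,d[v,u])))
    A=np.array(A)
    for nm,m in(('pad',A[:,3]>.1),('knob',A[:,3]<0)):
        B=A[m];print(n,nm,len(B),B[:,:2].min(0),B[:,:2].max(0),np.round(np.median(B[:,2:],0),4),np.round(np.percentile(B[:,2:],[5,95],axis=0),3).tolist())
# yellow-green extents from scene, plank end
    m=(p[:,:,1]>p[:,:,2]+90)&(p[:,:,1]>p[:,:,0]+5)
    V,U=np.nonzero(m);C=np.array([wz(n,u,v,.128) for u,v in zip(U,V) if u0<u<u1 and v0<v<v1]);print('vial',len(C),C.min(0),C.max(0))
E
python3 - <<'E'
from h import *
# top view knob zoom and pad zoom, contrast stretched
p=np.load('top.npz')['p'];q=np.load('scene.npz')['p']
f=lambda im:cv2.resize(np.clip(im.astype(float)*2.2,0,255).astype(np.uint8),(400,400),interpolation=cv2.INTER_NEAREST)
cv2.imwrite('pics/k0.png',np.hstack([f(p[226:251,336:361]),f(q[235:270,287:322])])[:,:,::-1])
E
```

```text
scene pad 48 [359. 189.] [369. 195.] [0.5599 0.1781 0.1323] [[0.549, 0.165, 0.13], [0.569, 0.189, 0.136]]
scene knob 239 [296. 244.] [311. 261.] [ 0.559  -0.0988  0.1216] [[0.546, -0.112, 0.103], [0.571, -0.08, 0.139]]
vial 99 [0.55426441 0.04269411 0.128     ] [0.56995758 0.13063075 0.128     ]
top pad 101 [233. 227.] [244. 236.] [0.5594 0.1799 0.1318] [[0.55, 0.168, 0.127], [0.571, 0.191, 0.137]]
top knob 217 [341. 231.] [357. 246.] [ 0.5502 -0.0902  0.1291] [[0.538, -0.107, 0.106], [0.568, -0.073, 0.143]]
vial 38 [0.55524526 0.04377042 0.128     ] [0.56093295 0.12960184 0.128     ]
```

View pics/k0.png

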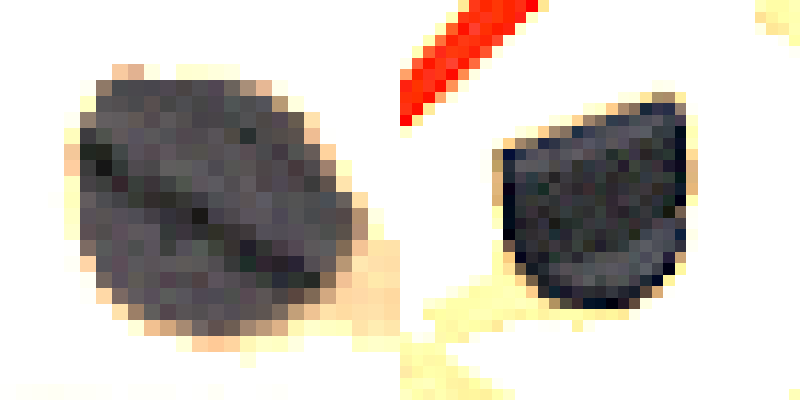

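The knob close-ups show the bar's dark near face from (95,150) to (330,285) in the top view, and the bar's top edge near (595,140) in the scene view. I'll triangulate these two and then move to press.

```bash
python3 - <<'E'
from h import *
f=lambda u,v:((u+.5)/16-.5+336,(v+.5)/16-.5+226)
g=lambda u,v:((u-400+.5)/11.43-.5+287,(v+.5)/11.43-.5+235)
a=wz('top',*f(95,150),.125);b=wz('top',*f(330,285),.125);print(a,b,'bar deg',np.degrees(np.arctan2((a-b)[0],(a-b)[1])))
print(wz('top',*f(236,180),.138),wz('top',*f(222,212),.12))
for z in(.134,.138,.142):print(wz('scene',*g(595,135),z))
a=wz('scene',*g(505,155),.138);b=wz('scene',*g(685,110),.138);print(a,b,'bar deg',np.degrees(np.arctan2((a-b)[0],(a-b)[1])))
E
```

```text
[ 0.55929363 -0.07291276  0.125     ] [ 0.53914688 -0.10929894  0.125     ] bar deg 28.9729671448146
[ 0.55271765 -0.09363188  0.138     ] [ 0.55102927 -0.09297481  0.12      ]
[ 0.55230813 -0.08941156  0.134     ]
[ 0.55478828 -0.09231303  0.138     ]
[ 0.55726843 -0.0952145   0.142     ]
[ 0.54226273 -0.10873854  0.138     ] [ 0.56644597 -0.07456843  0.138     ] bar deg -144.71177792521527
```

Request:
servo_tool:
  steps:
    - [-20,-60,-30,-8]
    - [-60,-110,-60,-16]
    - [-120,-160,-60,-24]
    - [-180,-200,-60,-32]
    - [-240,-250,-60,-40]
    - [-290,-290,-60,-48]
    - [-340,-340,-60,-56]
    - [-380,-390,-60,-64]
    - [-420,-440,-60,-73]
    - [-460,-490,-60,-73]
  grip: 0
  squeeze: 20

```text
time_s: 1.35
tcp_pos: [0.4514, 0.0205, 0.251]
ee_rot: [3.141, -0.0, -0.011]
force: [1.3, -1.5, -0.1]
width: 0.0007
```

Request:
servo_tool:
  steps:
    - [40,-55,0,0]
    - [75,-110,0,0]
    - [109,-157,0,0]
    - [109,-157,40,0]
    - [109,-157,80,0]
    - [109,-157,100,0]
    - [109,-157,100,0]
    - [109,-157,100,0]

```text
time_s: 2.35
tcp_pos: [0.5623, 0.1741, 0.1519]
ee_rot: [-3.141, -0.001, -0.013]
force: [0.1, -0.4, -0.3]
width: 0.0005
```

```bash
python3 - <<'E'
from h import *
s=get_state();print(s['tcp_pos'],s['ee_rot'],s['force'])
p,d=grab('top');q,_=grab('scene')
a=cv2.resize(p[195:275,215:375],None,fx=4,fy=4,interpolation=cv2.INTER_CUBIC)[:,:440]
b=cv2.resize(q[130:270,285:405],None,fx=3,fy=3,interpolation=cv2.INTER_CUBIC)
im=np.zeros((420,800,3),np.uint8);im[:320,:440]=a;im[:420,440:800]=b
cv2.imwrite('pics/p1.png',im[:,:,::-1])
E
```

```text
[0.56233075 0.17406323 0.15193809] [-3.14140191e+00 -1.39082281e-03 -1.30017175e-02] [ 0.08393831 -0.36866792 -0.34351809]
```

View pics/p1.png

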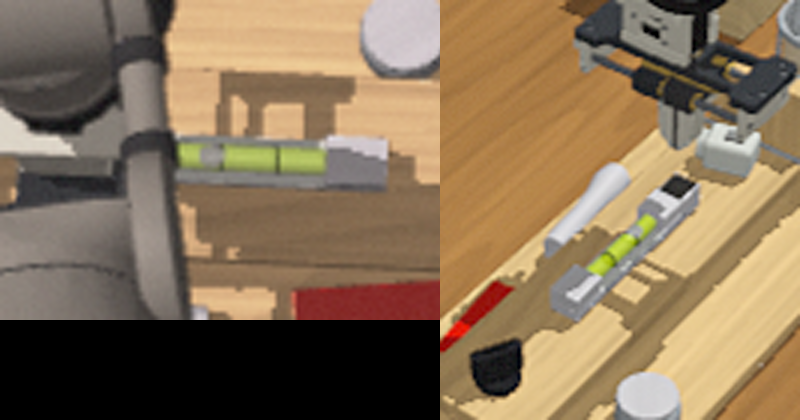

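The vial is visible in both views with the arm over the pad: bubble at (210,155) and rings at about (222,158) and (278,160) in the top crop. The fingers hang over the pad, clear of the headlamp. Now I'll press gently.

Request:
servo_tool:
  steps:
    - [-3,-5,8,0]
    - [-3,-5,14,0]
    - [-3,-5,17,0]
    - [-3,-5,18,0]
    - [-3,-5,19,0]
    - [-3,-5,20,0]
    - [-3,-5,20,0]

```text
time_s: 3.32
tcp_pos: [0.5589, 0.179, 0.131]
ee_rot: [3.141, -0.0, -0.013]
force: [-0.1, -0.3, -0.3]
width: 0.0004
```

Request:
servo_tool:
  steps:
    - [0,0,1,0]
    - [0,0,1,0]
    - [0,0,2,0]
    - [0,0,2,0]

```text
time_s: 3.82
tcp_pos: [0.5588, 0.179, 0.1289]
ee_rot: [3.141, 0.0, -0.013]
force: [-0.3, 0.4, -0.4]
width: 0.0006
```

Request:
servo_tool:
  steps:
    - [0,0,1,0]
    - [0,0,1,0]
    - [0,0,2,0]
    - [0,0,2,0]

```text
time_s: 4.32
tcp_pos: [0.5588, 0.179, 0.1269]
ee_rot: [3.142, 0.0, -0.013]
force: [-0.7, 0.1, 0.0]
width: 0.0005
```

Request:
servo_tool:
  steps:
    - [0,0,1,0]
    - [0,0,1,0]
    - [0,0,2,0]
    - [0,0,2,0]

```text
time_s: 4.82
tcp_pos: [0.5588, 0.179, 0.1249]
ee_rot: [3.141, 0.0, -0.013]
force: [-0.1, -1.2, -0.1]
width: 0.0005
```

```bash
python3 - <<'E'
from h import *
q,d=grab('scene')
b=cv2.resize(q[150:230,325:405],None,fx=7,fy=7,interpolation=cv2.INTER_CUBIC)
cv2.imwrite('pics/p2.png',b[:,:,::-1])
E
```

```text
(no output)
```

View pics/p2.png

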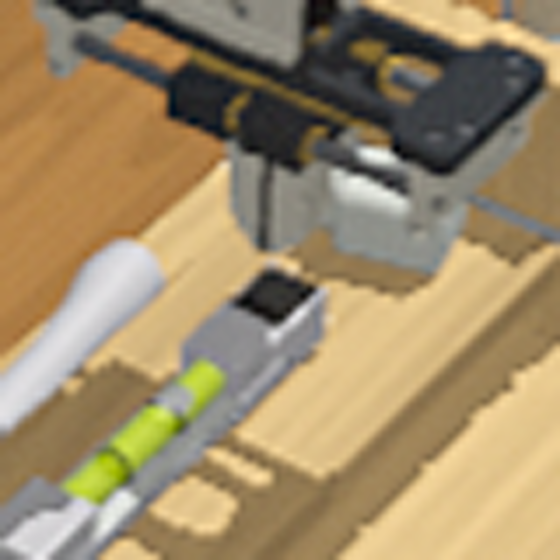

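The fingertips, bottom at about (267,248), are beyond the pad, whose middle is at about (275,295), so they are not on it. I'll check the pixel offset against the TCP reading.

```bash
python3 - <<'E'
from h import *
f=lambda u,v:((u+.5)/7-.5+325,(v+.5)/7-.5+150)
print(get_state()['tcp_pos'],get_state()['time_s'])
for z in (.125,.13): print('tip',wz('scene',*f(267,248),z))
print('pad',wz('scene',*f(277,296),.132))
c=camera_params('scene');K=c['intrinsics'];T=np.linalg.inv(c['world_from_camera'])
def pr(P):
    q=T@np.array([*P,1]);return K[0,0]*q[0]/-q[2]+K[0,2],-K[1,1]*q[1]/-q[2]+K[1,2]
u,v=pr(get_state()['tcp_pos']);print('tcp proj crop',(u-325+.5)*7-.5,(v-150+.5)*7-.5)
z=np.load('scene.npz');d=z['d']
for u,v in((360,182),(363,183),(366,183),(364,191),(362,179)):print(u,v,w('scene',u,v,d[v,u]))
E
```

```text
[0.55878772 0.17903983 0.12492293] 4.875
tip [0.53577385 0.20858668 0.125     ]
tip [0.53892757 0.20353554 0.13      ]
pad [0.56003751 0.17885631 0.132     ]
tcp proj crop 274.0669278962056 307.8716419357322
360 182 [0.55189157 0.16797503 0.17152774]
363 183 [0.5609314  0.16933826 0.1713555 ]
366 183 [0.57120866 0.16837235 0.17695693]
364 191 [0.56133723 0.17578854 0.13798007]
362 179 [0.55670301 0.17005355 0.1831046 ]
```

```bash
python3 - <<'E'
from h import *
c=camera_params('scene');K=c['intrinsics'];T=np.linalg.inv(c['world_from_camera'])
q=T@np.array([.147,-.504,.19,1]);print('init tcp px',K[0,0]*q[0]/-q[2]+K[0,2],K[1,1]*q[1]/q[2]*1+K[1,2])
z=np.load('scene.npz');d=z['d'];p=z['p']
for u in (360,363,366):
    for v in range(172,198,2):print(u,v,np.round(w('scene',u,v,d[v,u]),3),p[v,u])
print(get_state()['joint_pos'])
a=cv2.imread('pics/scene0.png')[180:280,0:100]
cv2.imwrite('pics/i0.png',cv2.resize(a,None,fx=6,fy=6,interpolation=cv2.INTER_CUBIC))
E
```

```text
init tcp px 60.77962207228228 261.47778811672947
360 172 [0.55  0.168 0.206] [138 136 126]
360 174 [0.55  0.169 0.198] [140 137 128]
360 176 [0.552 0.166 0.194] [142 139 129]
360 178 [0.552 0.167 0.186] [142 139 128]
360 180 [0.551 0.169 0.177] [142 139 127]
360 182 [0.552 0.168 0.172] [136 137 129]
360 184 [0.509 0.237 0.096] [188 165 129]
360 186 [0.516 0.226 0.099] [214 185 132]
360 188 [0.522 0.217 0.101] [216 185 128]
360 190 [0.546 0.178 0.133] [160 141 120]
360 192 [0.551 0.171 0.133] [20 20 21]
360 194 [0.555 0.166 0.13 ] [85 84 85]
360 196 [0.559 0.16  0.13 ] [144 144 146]
363 172 [0.575 0.145 0.232] [28 29 30]
363 174 [0.558 0.172 0.2  ] [75 73 67]
363 176 [0.561 0.168 0.197] [96 91 85]
363 178 [0.56  0.17  0.189] [101  99  90]
363 180 [0.56  0.17  0.181] [98 97 85]
363 182 [0.561 0.168 0.176] [108 104  97]
363 184 [0.56  0.171 0.167] [104 102  97]
363 186 [0.524 0.229 0.101] [195 168 124]
363 188 [0.549 0.19  0.133] [114 105  98]
363 190 [0.554 0.183 0.133] [48 47 46]
363 192 [0.558 0.176 0.133] [57 55 52]
363 194 [0.563 0.169 0.133] [27 24 22]
363 196 [0.568 0.161 0.133] [120 118 119]
366 172 [0.585 0.142 0.239] [35 36 35]
366 174 [0.57  0.169 0.208] [87 86 82]
366 176 [0.569 0.17  0.2  ] [143 141 130]
366 178 [0.569 0.171 0.192] [143 138 128]
366 180 [0.572 0.167 0.189] [140 137 126]
366 182 [0.571 0.168 0.181] [140 138 127]
366 184 [0.57  0.17  0.172] [134 135 129]
366 186 [0.534 0.23  0.106] [153 127  89]
366 188 [0.554 0.197 0.131] [225 201 160]
366 190 [0.561 0.188 0.133] [39 36 43]
366 192 [0.567 0.178 0.135] [56 54 52]
366 194 [0.569 0.175 0.131] [62 58 56]
366 196 [0.575 0.165 0.134] [201 199 201]
[ 1.79551841e-01  5.10913572e-01  1.44516699e+00 -9.63330920e-05
  1.18561438e+00  1.92464093e-01]
```

View pics/i0.png

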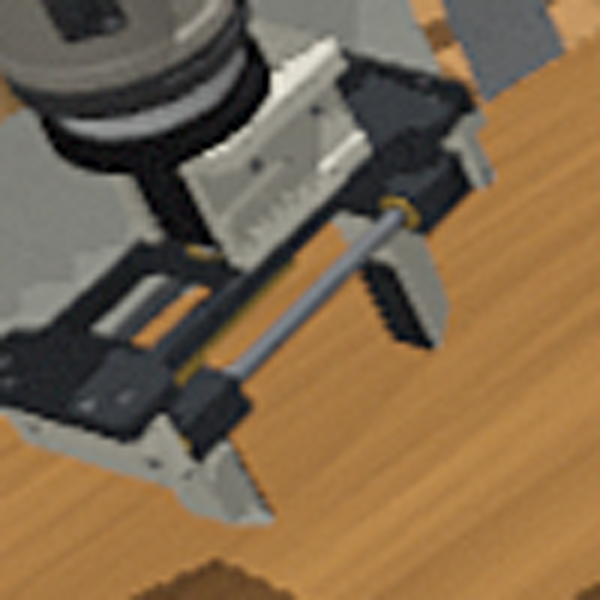

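The depth image puts the fingers' real ends at z≈0.165 while the reported TCP is at 0.125. The start picture shows a similar offset: tip midpoint at (58,252) against a projected (61,261). The TCP as reported therefore lies roughly 40 mm beyond the real fingertips. Contact on the pad should come near a reported z of 0.093, so I'll feel for it.

Request:
servo_tool:
  steps:
    - [0,0,8,0]
    - [0,0,16,0]
    - [0,0,22,0]
    - [0,0,25,0]
    - [0,0,25,0]

```text
time_s: 5.5
tcp_pos: [0.5587, 0.179, 0.0997]
ee_rot: [3.141, 0.0, -0.013]
force: [0.1, 0.0, -0.2]
width: 0.0006
```

Request:
servo_tool:
  steps:
    - [0,0,1,0]
    - [0,0,2,0]
    - [0,0,3,0]
    - [0,0,3,0]

```text
time_s: 6.0
tcp_pos: [0.5588, 0.179, 0.0969]
ee_rot: [3.141, 0.0, -0.013]
force: [-0.0, 0.1, 0.4]
width: 0.0003
```

Request:
servo_tool:
  steps:
    - [0,0,1,0]
    - [0,0,2,0]
    - [0,0,2,0]

```text
time_s: 6.38
tcp_pos: [0.5588, 0.179, 0.095]
ee_rot: [3.141, -0.0, -0.013]
force: [0.2, 0.2, 0.6]
width: 0.0005
```

Request:
servo_tool:
  steps:
    - [0,0,1,0]
    - [0,0,2,0]
    - [0,0,2,0]

```text
time_s: 6.75
tcp_pos: [0.5589, 0.1791, 0.0932]
ee_rot: [3.142, -0.0, -0.013]
force: [-1.3, 0.5, 3.7]
width: 0.0006
```

Contact. I'll continue to the seat.

Request:
servo_tool:
  steps:
    - [0,0,1,0]
    - [0,0,1,0]
    - [0,0,1,0]

```text
time_s: 7.12
tcp_pos: [0.5589, 0.1791, 0.092]
ee_rot: [3.142, -0.0, -0.013]
force: [-0.8, 0.2, 4.5]
width: 0.0005
```

Request:
servo_tool:
  steps:
    - [0,0,1,0]
    - [0,0,1,0]
    - [0,0,1,0]

```text
time_s: 7.5
tcp_pos: [0.5589, 0.1791, 0.0918]
ee_rot: [3.142, -0.001, -0.013]
force: [-3.7, -1.0, 9.5]
width: 0.0006
```

z has stalled and the force has jumped to 9.5 N, so the level is seated. Next I'll read the bubble.

```bash
python3 - <<'E'
from h import *
print(get_state()['force'])
p,d=grab('top');q,_=grab('scene')
a=cv2.resize(p[225:250,254:318],(800,312),interpolation=cv2.INTER_CUBIC)
b=cv2.resize(q[185:235,315:381],(400,303),interpolation=cv2.INTER_CUBIC)
b=cv2.resize(q[150:235,300:398],None,fx=3.3,fy=3.3,interpolation=cv2.INTER_CUBIC)
im=np.zeros((600,800,3),np.uint8);im[:312]=a;im[315:315+b.shape[0],:b.shape[1]]=b[:285]
cv2.imwrite('pics/p3.png',im[:,:,::-1])
E
```

```text
[-3.7439683  -0.95422408  9.54777951]
```

View pics/p3.png

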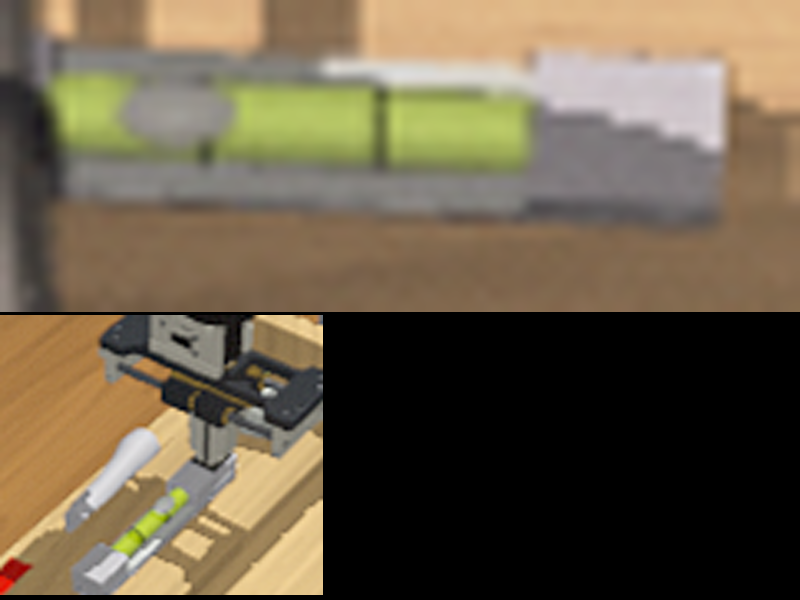

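In the seated picture the rings are at x=204 and 380 (middle 292) and the bubble runs from 120 to 236 (middle 178). That is 22 mm off, away from the knob, so about 63° clockwise is needed. I'll let the level up and go to the knob.

Request:
servo_tool:
  steps:
    - [0,0,-4,0]
    - [0,0,-20,0]
    - [0,0,-55,0]
    - [0,45,-58,6]
    - [0,100,-58,12]
    - [0,150,-58,18]
    - [-2,200,-58,25]
    - [-2,245,-58,31]
    - [-2,272,-58,31]
    - [-2,272,-58,31]

```text
time_s: 8.85
tcp_pos: [0.5534, -0.0948, 0.1493]
ee_rot: [3.141, -0.001, -0.557]
force: [0.4, 0.2, -0.9]
width: 0.0003
```

Request:
servo_tool:
  steps:
    - [0,0,5,0]
    - [0,0,5,0]
    - [0,0,5,0]
  grip: 70

```text
time_s: 9.22
tcp_pos: [0.5534, -0.092, 0.144]
ee_rot: [-3.142, 0.0, -0.553]
force: [-0.6, 0.3, 0.3]
width: 0.0257
```

```bash
python3 - <<'E'
from h import *
move([.5525,-.0935,.074],np.radians(-31.5))
p,d=grab('top');q,_=grab('scene')
a=cv2.resize(p[200:280,290:390],None,fx=4,fy=4,interpolation=cv2.INTER_CUBIC)
b=cv2.resize(q[205:275,265:345],None,fx=5,fy=5,interpolation=cv2.INTER_CUBIC)
im=np.zeros((350,800,3),np.uint8);im[:320,:400]=a;im[:350,400:]=b
cv2.imwrite('pics/k2.png',im[:,:,::-1])
E
```

```text
yaw -0.553 tool shift mm [ 0.1  1.8 70. ] spin -0.2
```

View pics/k2.png

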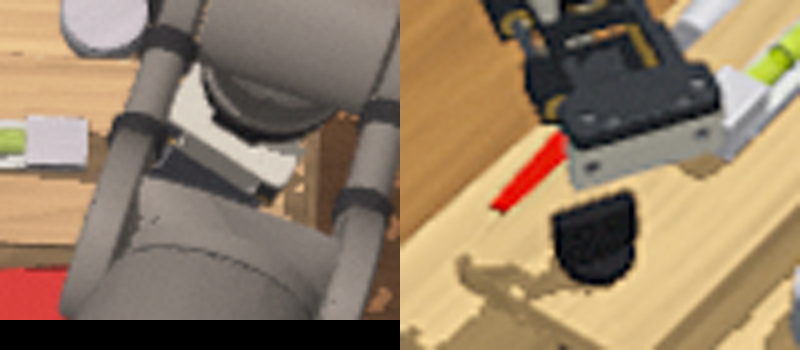

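The scene crop shows the gripper over the knob with the bar's top edge from (555,210) to (635,193); the jaws are within a few degrees of it. I'll check centring with the depth of the gripper's end face and of the knob.

```bash
python3 - <<'E'
from h import *
z=np.load('scene.npz');d=z['d']
s=get_state();t=s['ee_rot'][2];X=np.array([np.cos(t),np.sin(t)]);Y=np.array([np.sin(t),-np.cos(t)]);c=s['tcp_pos'][:2]
print(s['width'])
for n,(u,v) in {'faceL':(576,172),'faceR':(718,128),'faceM':(645,152),'barL':(558,213),'barM':(597,206),'barR':(632,198),'barM2':(597,220)}.items():
    a=int(round(265+(u-400)/5));b=int(round(205+v/5));P=w('scene',a,b,d[b,a]);print(n,np.round(P,3),'tool xy',np.round(1000*np.array([(P[:2]-c)@X,(P[:2]-c)@Y]),1))
pts=[]
for b in range(240,258):
    for a in range(292,316):
        P=w('scene',a,b,d[b,a])
        if d[b,a]>0 and z['p'][b,a].max()<75 and .112<P[2]<.150: pts.append([(P[:2]-c)@X*1000,(P[:2]-c)@Y*1000,P[2]*1000])
pts=np.array(pts);print(len(pts));print(np.round(np.percentile(pts,[2,25,50,75,98],axis=0),1))
k=np.polyfit(pts[:,1],pts[:,0],1);print('face x=f(y)',k,np.degrees(np.arctan(k[0])))
E
```

```text
0.033868127637526335
faceL [ 0.609 -0.167  0.259] tool xy [86.7 34.2]
faceR [ 0.646 -0.105  0.256] tool xy [ 85.5 -37.3]
faceM [ 0.625 -0.135  0.255] tool xy [83.2 -1.1]
barL [ 0.546 -0.108  0.141] tool xy [ 2.5 17.5]
barM [ 0.556 -0.092  0.14 ] tool xy [ 2.2 -1.5]
barR [ 0.569 -0.08   0.141] tool xy [  6.7 -18.8]
barM2 [ 0.558 -0.095  0.133] tool xy [5.8 0.2]
162
[[ -2.9 -19.2 112.4]
 [  3.7  -9.6 121.1]
 [  5.7   1.9 129.6]
 [  7.8  11.8 137.1]
 [ 10.6  21.  142.8]]
face x=f(y) [0.03394571 5.42117472] 1.9441995340066713
```

Centred to within 2 mm and 2°. I'll open fully, descend and grip.

Request:
servo_tool:
  steps:
    - [-1.5,1,0,0]
    - [-1.5,1,0,0]
    - [-1.5,1,0,0]
    - [-1.5,1,20,0]
    - [-1.5,1,40,0]
    - [-1.5,1,55,0]
    - [-1.5,1,64,0]
    - [-1.5,1,68,0]
    - [-1.5,1,70,0]
    - [-1.5,1,70,0]
  grip: 75

```text
time_s: 10.58
tcp_pos: [0.5518, -0.093, 0.0743]
ee_rot: [-3.141, -0.001, -0.554]
force: [-0.1, -0.1, -0.2]
width: 0.0751
```

Request:
servo_tool:
  steps:
    - [0,0,0,0]
    - [0,0,0,0]
    - [0,0,0,0]
    - [0,0,0,0]
    - [0,0,0,0]
    - [0,0,0,0]
    - [0,0,0,0]
  grip: 5
  squeeze: 20

```text
time_s: 11.45
tcp_pos: [0.5525, -0.0935, 0.0741]
ee_rot: [-3.141, -0.002, -0.554]
force: [3.4, -2.4, -2.5]
width: 0.0138
```

Request:
servo_tool:
  steps:
    - [0.7,0,0,4]
    - [0.7,0,-0.4,12]
    - [0.7,0,-0.7,20]
    - [0.7,0,-1,28]
    - [0.6,0,-1.3,36]
    - [0.5,0,-1.6,44]
    - [0.4,0,-1.8,52]
    - [0.3,0,-2,58]
    - [0.3,0,-2,63]
    - [0.3,0,-2,63]

```text
time_s: 12.7
tcp_pos: [0.5514, -0.0913, 0.0762]
ee_rot: [3.141, 0.002, -1.654]
force: [-0.8, 6.5, 2.5]
width: 0.0134
```

Request:
servo_tool:
  steps:
    - [0,0,0,0]
    - [0,0,0,0]

```text
time_s: 12.95
tcp_pos: [0.5514, -0.0913, 0.0762]
ee_rot: [3.141, 0.002, -1.653]
force: [0.8, 6.5, 3.2]
width: 0.0137
```

```bash
python3 - <<'E'
from h import *
s=get_state();print(s['ee_rot'],s['force'],s['wrist_torque'],s['width'])
p,d=grab('top');q,_=grab('scene')
a=cv2.resize(p[225:250,250:314],(800,312),interpolation=cv2.INTER_CUBIC)
b=cv2.resize(q[180:260,300:385],None,fx=3.5,fy=3.5,interpolation=cv2.INTER_CUBIC)
im=np.zeros((600,800,3),np.uint8);im[:312]=a;im[315:595,:b.shape[1]]=b[:280]
cv2.imwrite('pics/b1.png',im[:,:,::-1])
E
```

```text
[ 3.14061366e+00  2.40983506e-03 -1.65321132e+00] [0.79440523 6.50579022 3.17352601] [1.09855817 0.15379619 0.07720884] 0.013716659309280493
```

View pics/b1.png

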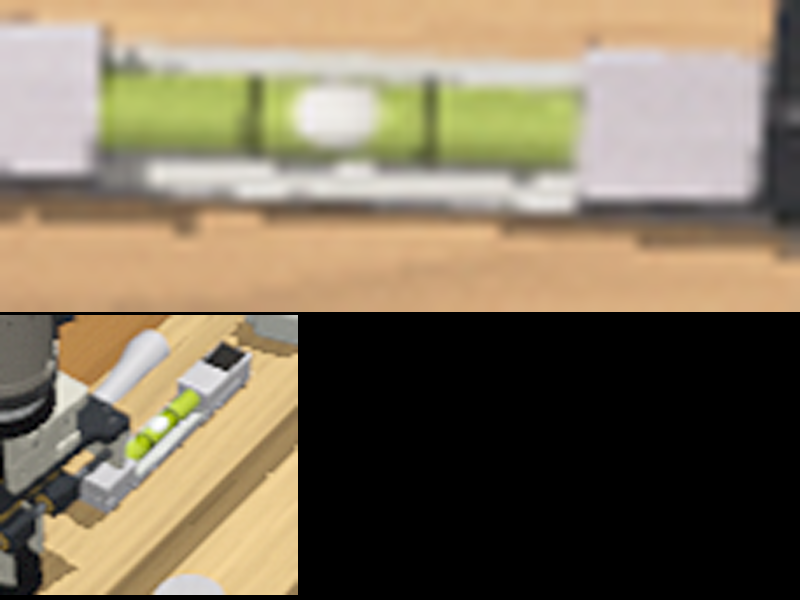

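Rings at 256 and 430 (middle 343) and bubble from 290 to 383 (middle 336): about 1.4 mm short, already within tolerance. I'll trim by 4°, release and go back to the pad.

Request:
servo_tool:
  steps:
    - [-0.6,0,0,2]
    - [-1,0,0,4]
    - [-1,0,0,4]
    - [-1,0,0,4]

```text
time_s: 13.55
tcp_pos: [0.5514, -0.0912, 0.0763]
ee_rot: [3.141, 0.001, -1.724]
force: [-1.4, 5.7, 4.0]
width: 0.014
```

Request:
servo_tool:
  steps:
    - [0,0,0,0]
    - [0,0,0,0]
    - [0,0,0,0]
    - [0,0,-15,0]
    - [0,0,-45,0]
    - [0,0,-75,0]
    - [0,0,-75,0]
  grip: 50

```text
time_s: 14.42
tcp_pos: [0.5536, -0.0927, 0.1544]
ee_rot: [-3.135, -0.001, -1.723]
force: [-0.0, 0.1, 0.2]
width: 0.0499
```

```bash
python3 - <<'E'
from h import *
move([.5588,.179,.149],-.013)
p,d=grab('top')
a=cv2.resize(p[225:250,250:314],(800,312),interpolation=cv2.INTER_CUBIC)
g=a[95:135].mean(0);print([ (i,g[i].astype(int).tolist()) for i in range(230,460,12)])
E
```

```text
yaw -1.723 tool shift mm [-269.3   36.2    5.4] spin -98.0
[(230, [172, 186, 96]), (242, [146, 158, 83]), (254, [117, 127, 67]), (266, [165, 180, 92]), (278, [176, 191, 96]), (290, [182, 196, 106]), (302, [212, 218, 163]), (314, [233, 231, 219]), (326, [236, 233, 231]), (338, [235, 232, 227]), (350, [233, 230, 225]), (362, [229, 225, 220]), (374, [220, 216, 207]), (386, [200, 205, 156]), (398, [181, 196, 99]), (410, [172, 187, 92]), (422, [142, 154, 80]), (434, [122, 131, 70]), (446, [183, 199, 99]), (458, [176, 192, 97])]
```

Ring middle is about 342 and bubble middle about 344, so it is centred after release. Back to the pad.

Request:
servo_tool:
  steps:
    - [-20,3,0,-10]
    - [-55,8,0,-20]
    - [-95,13,0,-30]
    - [-140,19,0,-40]
    - [-185,25,0,-50]
    - [-225,30,0,-60]
    - [-255,34,0,-70]
    - [-269,36,0,-80]
    - [-269,36,0,-90]
    - [-269,36,0,-98]
  grip: 0
  squeeze: 20

```text
time_s: 15.72
tcp_pos: [0.5563, 0.1794, 0.1498]
ee_rot: [3.141, 0.002, -0.007]
force: [-0.5, 0.2, -0.7]
width: 0.0004
```

Request:
servo_tool:
  steps:
    - [0,0,0,0]
    - [0,0,0,0]

```text
time_s: 15.98
tcp_pos: [0.5568, 0.1791, 0.1504]
ee_rot: [3.141, 0.001, -0.016]
force: [0.5, -0.3, 0.9]
width: -0.0
```

Contact should come near 0.095 and the seat near 0.092.

Request:
servo_tool:
  steps:
    - [2,0,20,0]
    - [2,0,40,0]
    - [2,0,50,0]
    - [2,0,53,0]
    - [2,0,54,0]
    - [2,0,55,0]
    - [2,0,56,0]
    - [2,0,57,0]
    - [2,0,57,0]

```text
time_s: 17.1
tcp_pos: [0.5595, 0.1793, 0.0945]
ee_rot: [-3.141, -0.001, -0.013]
force: [-0.9, -0.3, 4.4]
width: 0.0007
```

Request:
servo_tool:
  steps:
    - [0,0,1,0]
    - [0,0,1.5,0]
    - [0,0,1.5,0]
    - [0,0,1.5,0]

```text
time_s: 17.6
tcp_pos: [0.5594, 0.1793, 0.0926]
ee_rot: [-3.141, -0.001, -0.013]
force: [0.3, 0.9, 4.6]
width: 0.0003
```

Request:
servo_tool:
  steps:
    - [0,0,0.7,0]
    - [0,0,1.2,0]
    - [0,0,1.2,0]
    - [0,0,1.2,0]

```text
time_s: 18.1
tcp_pos: [0.5595, 0.1793, 0.0925]
ee_rot: [-3.141, -0.001, -0.013]
force: [-1.7, -0.0, 11.6]
width: 0.0001
```

Request:
servo_tool:
  steps:
    - [0,0,0.5,0]
    - [0,0,0.5,0]
    - [0,0,0.5,0]
    - [0,0,0.5,0]

```text
time_s: 18.6
tcp_pos: [0.5595, 0.1793, 0.0924]
ee_rot: [-3.141, -0.002, -0.013]
force: [-3.7, -1.0, 14.5]
width: 0.0002
```

```bash
python3 - <<'E'
from h import *
s=get_state();print(s['tcp_pos'],s['force'])
p,d=grab('top');q,_=grab('scene');s=get_state();print(s['tcp_pos'],s['force'])
a=cv2.resize(p[225:250,254:318],(800,312),interpolation=cv2.INTER_CUBIC)
b=cv2.resize(q[150:235,300:398],None,fx=3.3,fy=3.3,interpolation=cv2.INTER_CUBIC)
im=np.zeros((600,800,3),np.uint8);im[:312]=a;im[315:595,:b.shape[1]]=b[:280]
c=cv2.resize(q[150:300,240:460],(460,280));im[315:595,335:795]=c
cv2.imwrite('pics/f1.png',im[:,:,::-1])
E
```

```text
[0.55953006 0.17925985 0.09244296] [-3.70240328 -0.98389022 14.50070648]
[0.55954668 0.17927713 0.09247989] [-2.75364762 -0.96573108 14.94887013]
```

View pics/f1.png

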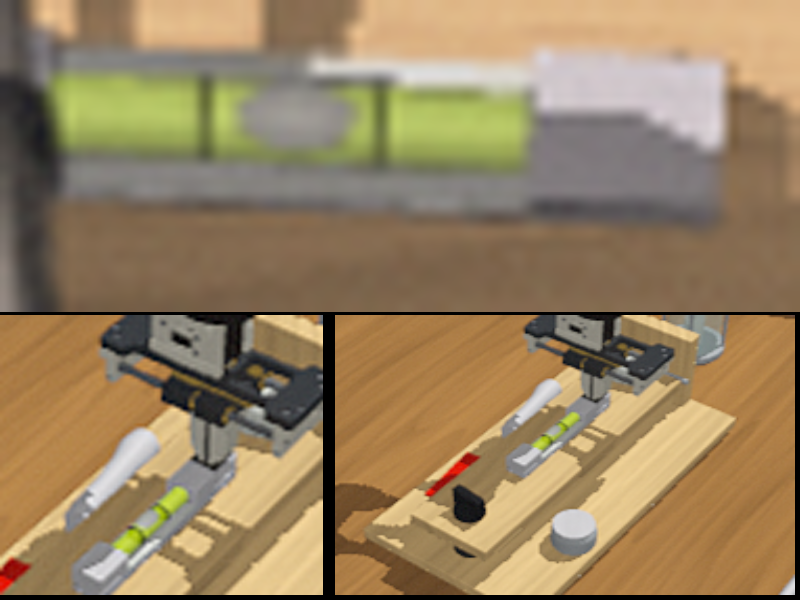

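The bubble runs from 238 to 355 (middle 297) between rings at 205 and 380 (middle 292), so it is 1 mm off centre. The level is seated at about 14.5 N and the other things are in place. Handing in.

```bash
python3 -c "
from cell import *
print(close_job())"
```

```text
the job is handed in; nothing more can be done
None
```

The job is handed in with the level pressed down on the plank and its bubble between the lines, about 1 mm from centre. I pressed the level to its seat, where the bubble stood 22 mm off, away from the knob. I then let it up, turned the winged knob about 67° clockwise in two moves, released it, and pressed the level down again.

**Last checks:** The level was seated, with the height stalled and about 14.5 N on the pad. The lantern and the loose things on the lower plank looked undisturbed. The headlamp was hidden by the gripper in the last picture and the shoe tree was outside it, so neither was checked at the end. The clock read about 19 s of the 58 s allowed.

**What disagreed with the description:**
- **Fingertips:** the real fingertips were about 38 mm behind the reported TCP. My first press therefore stopped short in the air, touching nothing, until I corrected it from the depth image and by feel.
- **Pad to knob:** the cameras put these about 272 mm apart, not 286 mm. I worked to the camera position, and the grip closed on the bar at about 14 mm as expected.

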